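# One more turn of the mould press

### The job

The mask mould is drying under the small screw press: give the press exactly one more turn. Gently push the hand wheel round clockwise (seen from above) by its upright handle with the fingertips, without gripping the handle, through one full turn, so that the handle ends where it started, then move clear. Leave the bottle, jar, tub and brush around the press where they are.

Things in the scene. Friction and masses are not known exactly. Their poses are not given: they have to be found in the camera images.
- handwheel (a joint): Angle of the hand wheel, rad; grows as it turns clockwise seen from above (screws the platen down, 6 mm a turn); one turn is 6.283. Starts anywhere from 0 to 5.5; stops at -0.5 and 13.2. Vertical axis, level wheel; stiff (about 0.35 N m, 4 to 5 N at the handle), stays where it is left.
- wheel_centre (a point): Centre of the dark steel hand wheel, on its vertical axis at mid-height of the rim, 170 mm above the table. Rim: round bar 18 mm thick on a circle of 80 mm radius (178 mm over all); three spokes 14 mm thick; hub 44 mm across, top 17 mm above this point. On the axis a spindle 18 mm thick stands up to 45 mm above this point.
- handle: The wooden handle, a smooth post standing upright on the rim at the end of a spoke, 80 mm from the wheel's axis: 66 mm tall, 20 to 24 mm thick. Origin at the centre of its foot, on top of the rim (179 mm above the table), z up; its top is at 245 mm. It spins freely on its own upright pin, as crank handles do, and cannot be taken off. Pushes of 5 to 10 N turn the wheel.
- bottle: Loose green glass bottle with a white cap, 60 mm across, 150 mm tall, standing beside the press; origin at the centre of its underside. To be left alone.
- jar: Loose clear jar with a white lid, 68 mm across, 85 mm tall, standing beside the press; origin at the centre of its underside. To be left alone.
- tub: Loose white open tub, 100 x 140 mm and 55 mm tall, near the press; origin at the centre of its underside. To be left alone.
- brush: Loose paste brush lying near the press, along its own x; origin on its underside. To be left alone.
- press: The mould press that carries the wheel, bolted down: grey base 180 x 250 mm, two columns, crosshead 250 mm long along y with its top at 153 mm, two nut caps 36 mm wide up to 163 mm near its ends: all lower than the rim. Origin at the centre of its underside.

How it is judged:
On the way:
1. the wheel is being pushed by its handle through the far half of the turn (distance of handle from where it was at the start of the episode above 0.14 m and contact force between the fingers and handle above 0.5 N), for 0.05 s.
At the end, for the whole second after the job is handed in: The wheel has gone one full clockwise turn from its start, no more and no less: the handle is at rest within 15 mm (about 10 degrees) of where it started, and the bottle, jar, tub and brush are within 20 mm of their places (distance of handle from where it was at the start of the episode below 0.015 m and value of joint handwheel between 5.9 and 12.1 rad and velocity of joint handwheel between -0.05 and 0.05 rad/s and distance of each of bottle, jar, tub, brush from where it was at the start of the episode below 0.02 m); the robot touches nothing.
It fails at once if the handle is gripped or struck hard (more than 35 N between fingers and handle) (contact force between the fingers and handle above 35 N).
It fails at once if the bottle, jar, tub or brush is lifted, carried or knocked away (distance of any of bottle, jar, tub, brush from where it was at the start of the episode above 0.03 m).
It also fails if it takes over 64 s, if anything falls off the work surface, if the arm or the gripper's body presses on something with over 40 N, if the wrist force passes 120 N, or if a joint passes its speed limit or range.

### The arm

A 6-joint arm with a two-finger parallel gripper is mounted at the origin on the work surface. World frame = base frame: x ahead of the robot, y to its left, z up, the work surface at z = 0. Lengths are in m, angles in rad, forces in N, time in s.
With the tool pointing down it reaches from about 0.375 to 0.9 m from the base axis. Payload 3.1 kg.
Tool frame: the origin (TCP) lies between the finger pads; the fingertips stand manip.nose_length ahead of it and the grasp point (between the pads) lies 5 mm behind it (manip.nose_length is the distance from the TCP to the fingertips, in m); z points along the fingers, y is the line along which they close (so a half turn about z gives the same grasp; the last joint's range is limited). The gripper opens to 85 mm and grips with 20 to 120 N. Pads are 22 mm wide; open, the fingers measure 114 mm over their backs; the gripper's body (76 mm by 85 mm) begins 54 mm behind the grasp point. The pads swing forward as they close: fully open they stand 13 mm farther back than shut.
Start: joints at [-1.411, 0.527, 1.433, -0, 1.181, -0.178], TCP at [0.208, -0.589, 0.245] pointing down, gripper open.
Joint ranges: [-3.08, 3.08], [-0.75, 2.2], [0.22, 2.44], [-1.43, 4.57], [0, 2.65], [-2.85, 2.85]. Speed limits (rad/s): [2.79, 2.79, 3.14, 3.14, 3.14, 3.14].

### API

Orientations are given as a unit quaternion [x, y, z, w].
In Python, from station import monitor, eyes, job, manip gives the robot as it stands.
- The arm moves only by the shell command python3 -m pendant 'ROWS' [FORCE]. ROWS is JSON, a list that holds one entry, the list of rows, each a list of 7 numbers: the shift along the tool's x, y, z as a fraction of full scale, then the turn, a rotation vector about the tool's x, y, z as a fraction of full scale, then the opening, from 0 (shut) to 1 (fully open). A call has 1 to 20 rows; each row shifts and turns the commanded pose from where the row before left it, along the tool's axes as they then stand; what a row does not reach is not made up. Full scale, the value 1, is 800 mm for a shift and 0.12 rad for a turn. A row lasts 1/10 s, in which the tool goes at most 50 mm and 8.59 degrees, less where a joint would pass 70% of its speed; a pose out of reach is approached as far as the arm can. A call with a number of a shift or a turn outside -1 to 1 is refused whole. A call with a gripper value outside its range is refused whole. The fingers move at their own pace and stop on an object; FORCE is the grip in N (left out, the last holds). Time passes only in rows, so rows that do not move let the fingers close. It gives the time, the measured TCP pose, the force, the opening and the grip force at its end, in the units of the state.
- monitor.sense(): the state, without advancing time (a new reading comes with each control period).
- eyes.snapshot(name): name is "scene" or "side" or "wrist"; returns a dict with "pixels" (384x512x3 uint8, red, green, blue), "depth" (384x512 float32, m along the optical axis (not along the pixel's ray), 0 where there is no reading), "intrinsics" (3x3 intrinsics, pixels), "eye" and "attitude" of the camera in the world. Camera axes: x right, y down, z forward; pixel columns grow to the right and rows downward; lengths in m; the calibration is good to about 2 mm. A picture is of the moment at which its call begins.
- job.sign_off(): hands the job in; it is judged then, once.
The state is a dict: "t": time; "q": joint angles; "qd": joint speeds; "tau": joint torques, N m; "tcp_pos": TCP position; "tool_rot": TCP orientation; "force": force on the tool from outside, world axes, zero at the start; "ft_torque": the same for the moment, N m; "finger_gap": opening from 0.0 (shut) to 1.0 (fully open); "gripper_force": force on a finger pad.
Only numpy, scipy, OpenCV 4.12 (cv2) and the standard library are available. Lean on these libraries where they do the work, as an engineer would, in place of code of your own. Each camera call takes 0.05 s, during which the arm holds its last target. There are 200 camera calls.

## Working session

There is one attempt and no reset: what is moved stays moved. The work goes in short steps, Python scripts to look and compute and a shell command to move; the robot and the scene stay as the last step left them, time stands still between calls to the robot, and variables do not carry over. Pictures are saved under pics/ and viewed, at most 10 in all, crops included, and the job is handed in when it is done.

```bash
ls; mkdir -p pics; python3 - <<'E'
from station import monitor, eyes, job, manip
import cv2,numpy as np
print(manip.nose_length); s=monitor.sense(); print(s)
ims=[]
for n in ["scene","side"]:
    d=eyes.snapshot(n); np.savez(n+'.npz',**{k:np.array(v) for k,v in d.items()})
    cv2.imwrite(f'pics/{n}1.png',d['pixels'][:,:,::-1]); print(n,d['eye'],d['attitude'],d['intrinsics'])
E
```

```text
pics
0.014
{'t': 0.0, 'q': array([-1.41051431e+00,  5.28429858e-01,  1.43390588e+00,  2.93048390e-06,
        1.18136555e+00, -1.78518130e-01]), 'qd': array([-5.65269268e-05, -1.11928688e-03,  4.20129645e-04, -5.18305514e-04,
        2.72224653e-03,  8.78419220e-04]), 'tau': array([ 2.35970577e-05, -4.42355382e+01, -1.78029281e+01, -9.57475004e-05,
        8.43898393e-03,  6.19093555e-06]), 'tcp_pos': array([ 0.2076303 , -0.58878562,  0.24435474]), 'tool_rot': array([ 9.85685633e-01,  1.68590395e-01,  1.09680819e-05, -1.05426111e-03]), 'force': array([-0.30837505, -0.05721513,  1.07954443]), 'ft_torque': array([ 0.01271291,  0.02153074, -0.03865212]), 'gripper_force': 0.0, 'finger_gap': 0.9988415881725908}
scene [1.17077151 0.01269694 0.85069848] [ 0.69417028  0.62635844 -0.24524168 -0.25624059] [[466.23095894   0.         259.19458942]
 [  0.         466.23095894 189.20047439]
 [  0.           0.           1.        ]]
side [ 0.4752185  -0.668754    0.74856027] [ 0.90659777 -0.02230693  0.00451648 -0.42138164] [[349.47454301   0.         255.38105331]
 [  0.         349.47454301 193.66078165]
 [  0.           0.           1.        ]]
```

View pics/scene1.png

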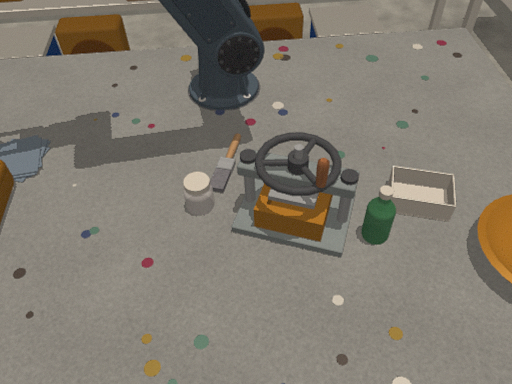

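View pics/side1.png

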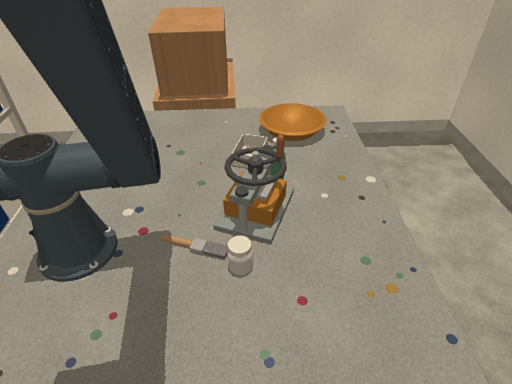

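The scene view shows the wheel around pixel (298,162), with the handle at (322,172). In the side view the wheel is at (255,167) and the handle at (280,148). The jar, bottle and tub are all lower than the rim. Next I'll measure from the depth images.

```bash
cat > h.py <<'E'
import numpy as np,cv2
from scipy.spatial.transform import Rotation as R
from scipy.optimize import least_squares
def cloud(d):
    K=d['intrinsics'];z=d['depth'];v,u=np.indices(z.shape)
    p=np.stack([(u-K[0,2])/K[0,0]*z,(v-K[1,2])/K[1,1]*z,z],-1)
    P=p@R.from_quat(d['attitude']).as_matrix().T+d['eye']; P[z==0]=np.nan
    return P
def axis_fit(p,r):  # points on visible side of cylinder of radius r
    f=lambda c:np.hypot(*(p-c).T)-r
    return f
E
python3 - <<'E'
from h import *
for n,(u0,u1,v0,v1) in dict(scene=(245,350,125,200),side=(215,295,130,195)).items():
    d=dict(np.load(n+'.npz'));P=cloud(d);c=d['pixels'].astype(int)
    m=np.zeros(P.shape[:2],bool);m[v0:v1,u0:u1]=1
    red=m&(c[...,0]>c[...,2]*1.6)&(P[...,2]>.19)&(P[...,2]<.26)
    h=P[red];print(n,'handle',len(h),h.min(0),h.max(0),np.median(h,0))
    f=least_squares(lambda q:np.hypot(*(h[:,:2]-q).T)-.0105,h[:,:2].mean(0)-0.012*(d['eye'][:2]-h[:,:2].mean(0))/np.linalg.norm(d['eye'][:2]-h[:,:2].mean(0)),loss='soft_l1',f_scale=.002);print(f.x)
    rim=m&~red&(P[...,2]>.168)&(P[...,2]<.184)
    q=P[rim];cen=np.median(q[:,:2],0)
    for i in range(5):
        rr=np.hypot(*(q[:,:2]-cen).T);k=(rr>.06)&(rr<.1)
        g=least_squares(lambda a:np.hypot(*(q[k][:,:2]-a[:2]).T)-a[2],[*cen,.08],loss='soft_l1',f_scale=.003);cen=g.x[:2]
    print('rim',k.sum(),g.x,np.degrees(np.arctan2(*(f.x-cen)[::-1])),np.linalg.norm(f.x-cen))
E
```

```text
scene handle 268 [0.57091051 0.16429244 0.19070049] [0.59038887 0.18426098 0.24773288] [0.58568109 0.17341435 0.22672293]
[0.57750916 0.17594569]
rim 1774 [0.51061867 0.14191291 0.07902652] 26.966249488446564 0.07505043395798822
side handle 142 [0.56585517 0.16304811 0.19010278] [0.58822125 0.18187437 0.24552401] [0.57626842 0.1689639  0.22147646]
[0.57722572 0.17714136]
rim 841 [0.50425522 0.13733408 0.07896564] 28.61359902315924 0.08312227404637867
```

The two views agree. The wheel centre is at about (0.507, 0.1395), and the handle at (0.577, 0.1765), 79 mm out at 27.8° (it should be 80). I'll push with closed fingers at TCP z≈0.213, with tool x along world x (so tool y = −world y), following an arc of straight chords. First I'll raise, square up and close.

```bash
python3 -m pendant '[[[0,0,-0.034,0,0,0.94,0],[0,0,-0.034,0,0,0.94,0],[0,0,-0.034,0,0,0.94,0],[0,0,-0.034,0,0,0,0],[0,0,0,0,0,0,0],[0,0,0,0,0,0,0]]]' 20
```

```text
t: 0.7
tcp_pos: [0.2077, -0.5892, 0.354]
tool_rot: [1.0, 0.0, -0.0, 0.0]
force: [0.0, 0.3, -1.2]
finger_gap: -0.001
gripper_force: 0.0
```

```bash
python3 -m pendant '[[[0.0213,-0.05,0,0,0,0,0],[0.0213,-0.05,0,0,0,0,0],[0.0213,-0.05,0,0,0,0,0],[0.0213,-0.05,0,0,0,0,0],[0.0213,-0.05,0,0,0,0,0],[0.0213,-0.05,0,0,0,0,0],[0.0213,-0.05,0,0,0,0,0],[0.0213,-0.05,0,0,0,0,0],[0.0213,-0.05,0,0,0,0,0],[0.0213,-0.05,0,0,0,0,0],[0.0213,-0.05,0,0,0,0,0],[0.0213,-0.05,0,0,0,0,0],[0.0213,-0.05,0,0,0,0,0],[0.0213,-0.05,0,0,0,0,0],[0.0213,-0.05,0,0,0,0,0],[0.0213,-0.05,0,0,0,0,0],[0.0213,-0.05,0,0,0,0,0],[0.0213,-0.05,0,0,0,0,0],[0.0213,-0.05,0,0,0,0,0],[0.0213,-0.05,0,0,0,0,0]]]'
```

```text
t: 2.7
tcp_pos: [0.5476, 0.2123, 0.3518]
tool_rot: [1.0, 0.0, -0.002, 0.001]
force: [1.2, 0.4, 1.1]
finger_gap: -0.006
gripper_force: 0.0
```

```bash
cat > wh.py <<'E'
from h import *
from station import eyes,monitor
import sys
C=np.array([.507,.1395])
def handle(n,save=None):
    d=eyes.snapshot(n);P=cloud(d);c=d['pixels'].astype(int)
    if save: cv2.imwrite(save,d['pixels'][:,:,::-1])
    r=np.hypot(P[...,0]-C[0],P[...,1]-C[1])
    m=(c[...,0]>c[...,2]*1.6)&(P[...,2]>.19)&(P[...,2]<.25)&(r<.11)&(r>.055)
    h=P[m]
    if len(h)<25: print(n,'few',len(h));return
    e=d['eye'][:2]-np.median(h[:,:2],0)
    f=least_squares(lambda q:np.hypot(*(h[:,:2]-q).T)-.0105,np.median(h[:,:2],0)-.008*e/np.linalg.norm(e),loss='soft_l1',f_scale=.002).x
    v=f-C;print(n,len(h),'handle',f.round(4),'ang',np.degrees(np.arctan2(v[1],v[0])).round(1),'r',np.linalg.norm(v).round(4))
    top=h[h[:,2]>h[:,2].max()-.004];print('  top',top.mean(0).round(4))
if __name__=='__main__':
    for n in sys.argv[1].split(','): handle(n,*(sys.argv[2:3]))
    print(monitor.sense()['tcp_pos'].round(4),monitor.sense()['force'].round(1))
E
python3 wh.py scene,side; python3 wh.py wrist pics/wrist1.png
```

```text
scene 278 handle [0.5774 0.176 ] ang 27.4 r 0.0793
  top [0.5786 0.1762 0.245 ]
side 142 handle [0.5771 0.1771] ang 28.2 r 0.0795
  top [0.5773 0.1758 0.245 ]
[0.5486 0.215  0.3514] [ 0.7 -0.5  0.6]
wrist 1018 handle [0.5778 0.1763] ang 27.5 r 0.0798
  top [0.578  0.1767 0.2432]
[0.5476 0.2127 0.3513] [-0.2 -0.6  0.3]
```

View pics/wrist1.png

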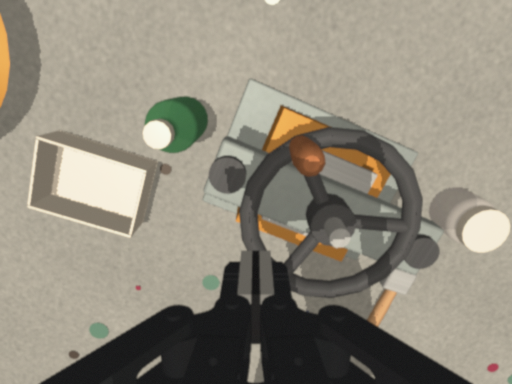

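The wrist view shows the handle top at (308,155), the hub at (330,215) and the fingertips at (255,255), which are over free space behind the handle. All three cameras put the handle at (0.5775, 0.1765). I'll descend and make gentle first contact.

```bash
python3 -m pendant '[[[0,0,0.043,0,0,0,0],[0,0,0.043,0,0,0,0],[0,0,0.043,0,0,0,0],[0,0,0.043,0,0,0,0],[0,0,0,0,0,0,0],[0,0,0,0,0,0,0],[0.0019,0.0019,0,0,0,0,0],[0.0019,0.0019,0,0,0,0,0],[0.0019,0.0019,0,0,0,0,0],[0.0019,0.0019,0,0,0,0,0],[0.0019,0.0019,0,0,0,0,0],[0.0019,0.0019,0,0,0,0,0],[0.0019,0.0019,0,0,0,0,0],[0.0019,0.0019,0,0,0,0,0],[0.0019,0.0019,0,0,0,0,0],[0.0019,0.0019,0,0,0,0,0],[0.0019,0.0019,0,0,0,0,0],[0.0019,0.0019,0,0,0,0,0]]]' && python3 wh.py scene,side,wrist pics/c1.png
```

```text
t: 4.65
tcp_pos: [0.5648, 0.1934, 0.2163]
tool_rot: [1.0, 0.0, -0.002, -0.001]
force: [-4.3, 3.4, 1.9]
finger_gap: -0.004
gripper_force: 2.6
scene 291 handle [0.5795 0.1709] ang 23.4 r 0.0791
  top [0.5812 0.1705 0.2449]
side 147 handle [0.5792 0.1718] ang 24.1 r 0.0791
  top [0.5761 0.1745 0.2459]
wrist 4989 handle [0.5799 0.1708] ang 23.2 r 0.0794
  top [0.5783 0.1697 0.2465]
[0.5654 0.1931 0.2164] [-4.2  3.8  1.9]
```

View pics/c1.png

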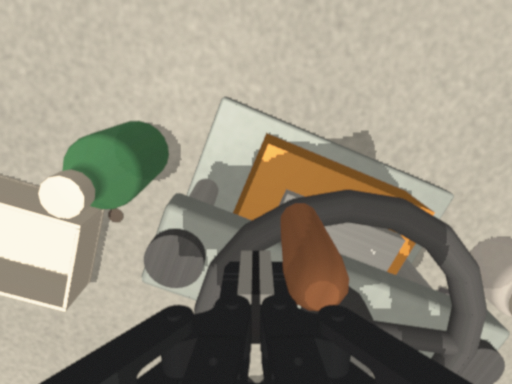

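The handle sits against the right finger's inside corner. It has moved about 4° at about 5.5 N, so the contact is good. I'll continue.

```bash
python3 -m pendant '[[[0.0043,0.0038,0,0,0,0,0],[0.0043,0.0038,0,0,0,0,0],[0.0043,0.0038,0,0,0,0,0],[0.0043,0.0038,0,0,0,0,0],[0.0014,0.0052,0,0,0,0,0],[0.0014,0.0052,0,0,0,0,0],[0.0014,0.0052,0,0,0,0,0],[0.0014,0.0052,0,0,0,0,0],[0.0014,0.0052,0,0,0,0,0],[0.0014,0.0052,0,0,0,0,0],[0.0014,0.0052,0,0,0,0,0],[0.0014,0.0052,0,0,0,0,0],[0.0014,0.0052,0,0,0,0,0],[0.0014,0.0052,0,0,0,0,0]]]' && python3 wh.py scene,side,wrist
```

```text
t: 6.2
tcp_pos: [0.5937, 0.139, 0.2174]
tool_rot: [1.0, 0.0, 0.003, -0.001]
force: [1.8, 4.2, 1.5]
finger_gap: 0.001
gripper_force: 2.4
scene 184 handle [0.5808 0.1159] ang -17.7 r 0.0775
  top [0.6026 0.1162 0.2477]
side 156 handle [0.5799 0.1168] ang -17.3 r 0.0764
  top [0.5781 0.1313 0.2475]
wrist 1607 handle [0.581  0.1157] ang -17.8 r 0.0778
  top [0.6054 0.1182 0.2474]
[0.5934 0.1383 0.2173] [3.2 2.8 3.2]
```

```bash
python3 -m pendant '[[[-0.0018,0.0051,0.0003,0,0,0,0],[-0.0018,0.0051,0.0003,0,0,0,0],[-0.0018,0.0051,0.0003,0,0,0,0],[-0.0018,0.0051,0.0003,0,0,0,0],[-0.0018,0.0051,0.0003,0,0,0,0],[-0.0018,0.0051,0.0003,0,0,0,0],[-0.0018,0.0051,0.0003,0,0,0,0],[-0.0018,0.0051,0.0003,0,0,0,0],[-0.0018,0.0051,0.0003,0,0,0,0],[-0.0018,0.0051,0.0003,0,0,0,0],[-0.0038,0.0038,0,0,0,0,0],[-0.0038,0.0038,0,0,0,0,0],[-0.0038,0.0038,0,0,0,0,0],[-0.0038,0.0038,0,0,0,0,0],[-0.0038,0.0038,0,0,0,0,0],[-0.0038,0.0038,0,0,0,0,0],[-0.0038,0.0038,0,0,0,0,0],[-0.0038,0.0038,0,0,0,0,0],[-0.0038,0.0038,0,0,0,0,0],[-0.0038,0.0038,0,0,0,0,0]]]' && python3 wh.py scene,side,wrist
```

```text
t: 8.35
tcp_pos: [0.5466, 0.067, 0.2142]
tool_rot: [1.0, 0.0, 0.0, 0.0]
force: [4.6, 0.9, 3.5]
finger_gap: 0.002
gripper_force: 2.4
scene few 17
side 158 handle [0.5233 0.0659] ang -77.5 r 0.0754
  top [0.5235 0.0622 0.2446]
wrist 508 handle [0.5311 0.0771] ang -68.9 r 0.0669
  top [0.5357 0.0676 0.248 ]
[0.5457 0.0671 0.2138] [3.3 0.1 2.1]
```

```bash
python3 -m pendant '[[[-0.0048,0.0013,0,0,0,0,0],[-0.0048,0.0013,0,0,0,0,0],[-0.0048,0.0013,0,0,0,0,0],[-0.0048,0.0013,0,0,0,0,0],[-0.0048,0.0013,0,0,0,0,0],[-0.0048,0.0013,0,0,0,0,0],[-0.0048,0.0013,0,0,0,0,0],[-0.0048,0.0013,0,0,0,0,0],[-0.0048,0.0013,0,0,0,0,0],[-0.0048,0.0013,0,0,0,0,0],[-0.0052,-0.0014,0,0,0,0,0],[-0.0052,-0.0014,0,0,0,0,0],[-0.0052,-0.0014,0,0,0,0,0],[-0.0052,-0.0014,0,0,0,0,0],[-0.0052,-0.0014,0,0,0,0,0],[-0.0052,-0.0014,0,0,0,0,0],[-0.0052,-0.0014,0,0,0,0,0],[-0.0052,-0.0014,0,0,0,0,0],[-0.0052,-0.0014,0,0,0,0,0],[-0.0052,-0.0014,0,0,0,0,0]]]' && python3 wh.py scene,side,wrist
```

```text
t: 10.5
tcp_pos: [0.4668, 0.0676, 0.2146]
tool_rot: [1.0, 0.0, 0.0, 0.001]
force: [4.1, -2.4, 4.1]
finger_gap: -0.001
gripper_force: 0.0
scene 94 handle [0.4513 0.0828] ang -134.5 r 0.0794
  top [0.4772 0.0884 0.2469]
side 111 handle [0.4482 0.0869] ang -138.2 r 0.0788
  top [0.4448 0.0825 0.2441]
wrist 929 handle [0.449  0.0858] ang -137.2 r 0.079
  top [0.4778 0.0829 0.2473]
[0.4655 0.0677 0.2141] [ 2.1 -3.   3.9]
```

```bash
python3 -m pendant '[[[-0.0038,-0.0038,0,0,0,0,0],[-0.0038,-0.0038,0,0,0,0,0],[-0.0038,-0.0038,0,0,0,0,0],[-0.0038,-0.0038,0,0,0,0,0],[-0.0038,-0.0038,0,0,0,0,0],[-0.0038,-0.0038,0,0,0,0,0],[-0.0038,-0.0038,0,0,0,0,0],[-0.0038,-0.0038,0,0,0,0,0],[-0.0038,-0.0038,0,0,0,0,0],[-0.0038,-0.0038,0,0,0,0,0],[-0.0014,-0.0052,0,0,0,0,0],[-0.0014,-0.0052,0,0,0,0,0],[-0.0014,-0.0052,0,0,0,0,0],[-0.0014,-0.0052,0,0,0,0,0],[-0.0014,-0.0052,0,0,0,0,0],[-0.0014,-0.0052,0,0,0,0,0],[-0.0014,-0.0052,0,0,0,0,0],[-0.0014,-0.0052,0,0,0,0,0],[-0.0014,-0.0052,0,0,0,0,0],[-0.0014,-0.0052,0,0,0,0,0]]]' && python3 wh.py scene,side,wrist
```

```text
t: 12.65
tcp_pos: [0.4247, 0.1393, 0.2143]
tool_rot: [1.0, 0.0, -0.0, 0.001]
force: [3.2, -6.2, 6.7]
finger_gap: -0.002
gripper_force: 4.2
scene 210 handle [0.4297 0.1702] ang 158.4 r 0.0832
  top [0.4364 0.1686 0.2471]
side 28 handle [0.443  0.1566] ang 165.0 r 0.0662
  top [0.4373 0.1401 0.2457]
wrist 4287 handle [0.4302 0.1708] ang 157.8 r 0.0829
  top [0.4366 0.146  0.248 ]
[0.4241 0.1399 0.2142] [ 1.3 -3.   6.2]
```

```bash
python3 -m pendant '[[[0.0014,-0.0052,0,0,0,0,0],[0.0014,-0.0052,0,0,0,0,0],[0.0014,-0.0052,0,0,0,0,0],[0.0014,-0.0052,0,0,0,0,0],[0.0014,-0.0052,0,0,0,0,0],[0.0014,-0.0052,0,0,0,0,0],[0.0014,-0.0052,0,0,0,0,0],[0.0014,-0.0052,0,0,0,0,0],[0.0014,-0.0052,0,0,0,0,0],[0.0014,-0.0052,0,0,0,0,0],[0.0038,-0.0038,0,0,0,0,0],[0.0038,-0.0038,0,0,0,0,0],[0.0038,-0.0038,0,0,0,0,0],[0.0038,-0.0038,0,0,0,0,0],[0.0038,-0.0038,0,0,0,0,0],[0.0038,-0.0038,0,0,0,0,0],[0.0038,-0.0038,0,0,0,0,0],[0.0038,-0.0038,0,0,0,0,0],[0.0038,-0.0038,0,0,0,0,0],[0.0038,-0.0038,0,0,0,0,0]]]' && python3 wh.py scene,side,wrist
```

```text
t: 14.8
tcp_pos: [0.4631, 0.2121, 0.2126]
tool_rot: [1.0, 0.0, -0.004, 0.001]
force: [-4.5, -0.6, -0.5]
finger_gap: -0.001
gripper_force: 0.1
scene 259 handle [0.4862 0.2201] ang 104.5 r 0.0833
  top [0.4869 0.2208 0.2453]
side 124 handle [0.4875 0.2213] ang 103.4 r 0.0841
  top [0.4875 0.218  0.2435]
wrist 5112 handle [0.4879 0.2208] ang 103.2 r 0.0835
  top [0.489  0.2207 0.2433]
[0.4648 0.2124 0.213 ] [-5.   0.3 -1.7]
```

```bash
python3 -m pendant '[[[0.005,-0.0016,0,0,0,0,0],[0.005,-0.0016,0,0,0,0,0],[0.005,-0.0016,0,0,0,0,0],[0.005,-0.0016,0,0,0,0,0],[0.005,-0.0016,0,0,0,0,0],[0.005,-0.0016,0,0,0,0,0],[0.005,-0.0016,0,0,0,0,0],[0.005,-0.0016,0,0,0,0,0],[0.005,-0.0016,0,0,0,0,0],[0.005,-0.0016,0,0,0,0,0],[0.0052,0.0014,0,0,0,0,0],[0.0052,0.0014,0,0,0,0,0],[0.0052,0.0014,0,0,0,0,0],[0.0052,0.0014,0,0,0,0,0],[0.0052,0.0014,0,0,0,0,0],[0.0052,0.0014,0,0,0,0,0],[0.0052,0.0014,0,0,0,0,0],[0.0052,0.0014,0,0,0,0,0],[0,0,0,0,0,0,0]]]' && python3 wh.py scene,side,wrist
```

```text
t: 16.85
tcp_pos: [0.5423, 0.2169, 0.2154]
tool_rot: [1.0, -0.0, 0.003, -0.001]
force: [-1.5, 2.9, 3.0]
finger_gap: 0.003
gripper_force: 0.4
scene 284 handle [0.5607 0.1998] ang 48.3 r 0.0807
  top [0.5623 0.1995 0.245 ]
side 137 handle [0.5596 0.201 ] ang 49.4 r 0.0809
  top [0.5611 0.1989 0.2438]
wrist 4972 handle [0.5609 0.2001] ang 48.3 r 0.081
  top [0.5611 0.2    0.2442]
[0.5418 0.2166 0.2152] [-0.8  1.7  2.4]
```

```bash
python3 -m pendant '[[[0.0026,0.0023,0,0,0,0,0],[0.0026,0.0023,0,0,0,0,0],[0.0026,0.0023,0,0,0,0,0],[0.0026,0.0023,0,0,0,0,0],[0.0026,0.0023,0,0,0,0,0],[0.0026,0.0023,0,0,0,0,0],[0.0026,0.0023,0,0,0,0,0],[0.0026,0.0023,0,0,0,0,0],[0,0,0,0,0,0,0]]]' && python3 wh.py scene,side,wrist
```

```text
t: 17.9
tcp_pos: [0.5566, 0.2015, 0.2145]
tool_rot: [1.0, 0.0, 0.0, -0.0]
force: [-2.9, 2.7, 4.7]
finger_gap: 0.002
gripper_force: 1.1
scene 281 handle [0.5742 0.1822] ang 32.4 r 0.0796
  top [0.5758 0.1815 0.2451]
side 136 handle [0.5733 0.1835] ang 33.6 r 0.0795
  top [0.5731 0.1802 0.2464]
wrist 5084 handle [0.5743 0.1828] ang 32.8 r 0.08
  top [0.5755 0.1831 0.2432]
[0.5566 0.2015 0.2145] [-4.2  1.9  5.5]
```

```bash
python3 -m pendant '[[[0.0011,0.0017,0,0,0,0,0],[0.0011,0.0017,0,0,0,0,0],[0.0011,0.0017,0,0,0,0,0],[0.0011,0.0017,0,0,0,0,0],[0,0,0,0,0,0,0]]]' && python3 wh.py scene,side,wrist
```

```text
t: 18.55
tcp_pos: [0.5599, 0.1962, 0.2143]
tool_rot: [1.0, 0.0, -0.0, -0.0]
force: [-4.6, 2.5, 5.8]
finger_gap: 0.002
gripper_force: 1.8
scene 276 handle [0.5772 0.1765] ang 27.8 r 0.0793
  top [0.5787 0.1761 0.2449]
side 144 handle [0.5763 0.1777] ang 28.8 r 0.0791
  top [0.5728 0.1768 0.246 ]
wrist 5115 handle [0.5773 0.177 ] ang 28.1 r 0.0797
  top [0.5785 0.1772 0.2433]
[0.5599 0.1961 0.2143] [-4.3  3.3  5.5]
```

The handle is back within 1 mm of its start in every view. I'll back straight off it and rise clear.

```bash
python3 -m pendant '[[[-0.006,-0.006,0,0,0,0,0],[-0.012,-0.012,0,0,0,0,0],[-0.012,-0.012,0,0,0,0,0],[0,0,-0.03,0,0,0,0],[0,0,-0.045,0,0,0,0],[0,0,-0.045,0,0,0,0],[0,0,-0.045,0,0,0,0],[0,0,-0.045,0,0,0,0],[0,0,0,0,0,0,0],[0,0,0,0,0,0,0]]]' && python3 wh.py side,scene pics/end.png
```

```text
t: 19.7
tcp_pos: [0.5356, 0.2206, 0.3827]
tool_rot: [1.0, 0.001, 0.001, -0.0]
force: [0.0, 0.1, -0.5]
finger_gap: -0.003
gripper_force: 0.0
side 141 handle [0.5771 0.1776] ang 28.5 r 0.0798
  top [0.5765 0.1754 0.2443]
scene 269 handle [0.577  0.1764] ang 27.8 r 0.0792
  top [0.579  0.1763 0.2445]
[0.5348 0.2202 0.3805] [ 0.6  0.6 -1. ]
```

View pics/end.png

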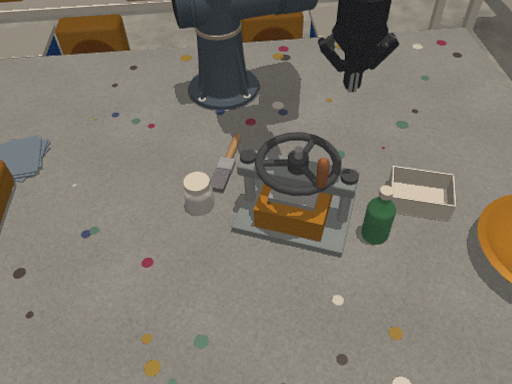

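The handle is back at (322,172). The jar (198,193), bottle (377,217), tub (421,190) and brush (227,165) haven't moved, and the arm is clear. I'm handing in.

```bash
python3 -c "
from station import job
print(job.sign_off())"
```

```text
the job is handed in; nothing more can be done
None
```

I pushed the hand wheel one full clockwise turn; the handle ended about 1 mm from where it started, the bottle, jar, tub and brush look unmoved, the arm is clear, and the job is handed in at about 20 s (no verdict came back).

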